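# Hold the forceps tray open at the pointer

## Robot

A 6-joint arm with a two-finger parallel gripper is mounted at the origin on the work surface. World frame = base frame: x ahead of the robot, y to its left, z up, the work surface at z = 0. Lengths are in mm, angles in degrees, forces in N, time in s.
With the tool pointing down it reaches from about 225 to 875 mm from the base axis. Payload 3.4 kg.
Tool frame: the origin (TCP) lies midway between the tips of the shut fingers; the grasp point (between the pads) lies 19 mm behind it; z points along the fingers, y is the line along which they close (so a half turn about z gives the same grasp; the last joint's range is limited). The gripper opens to 85 mm and grips with 20 to 120 N. Pads are 22 mm wide; open, the fingers measure 114 mm over their backs; the gripper's body (76 mm by 85 mm) begins 54 mm behind the grasp point. The pads swing forward as they close: fully open they stand 13 mm farther back than shut.
Start: joints at [58.098, 15.808, 86.224, -0, 77.962, -6.933], TCP at [242.748, 521.283, 231.328] pointing down, gripper open.
Joint ranges: [-165.64, 165.64], [-43.16, 119.46], [12.63, 154.43], [-67.54, 247.53], [6.08, 155.33], [-154.97, 154.97]. Speed limits (degrees/s): [147.25, 147.25, 180, 180, 180, 180].

## Interface

Orientations are given as [roll, pitch, yaw] about the fixed x, y, z axes, in that order (R = Rz(yaw) Ry(pitch) Rx(roll)).
In Python, from station import get_state, grab_frame, close_job gives the robot as it stands.
- The arm moves only by the tool carry_out, never from a script. Its argument "series" is a list of rows, each a list of 7 numbers: the turn, a rotation vector about the tool's x, y, z in units of 6 degrees (1.0 is 6 degrees), then the shift along the tool's x, y, z in units of 30 mm (1.0 is 30 mm), then the closure in counts, from 0 (fully open) to 255 (shut). In form: [[wx, wy, wz, tx, ty, tz, grip], ...]. A call has exactly 8 rows; each row is the pose to reach, as a shift and turn from the pose commanded when the call began, along the tool's axes at that moment; what a row does not reach only later rows make up. A row lasts 1/8 s, in which the tool goes at most 62.5 mm and 10.7 degrees, less where a joint would pass 70% of its speed; a pose out of reach is approached as far as the arm can. A call with a gripper value outside its range is refused whole. The fingers move at their own pace and stop on an object; "newtons" is the grip in N (left out, the last holds). Time passes only in rows, so rows that repeat a pose let the fingers close, or fill a call up. It gives the time, the measured TCP pose, the force, the opening and the grip force at its end, in the units of the state.
- get_state(): the state, without advancing time (a new reading comes with each control period).
- grab_frame(name): name is "scene" or "top" or "wrist"; returns a dict with "image" (480x640x3 uint8, red, green, blue), "vertical_fov" (degrees; the focal length in pixels is half the picture's height over the tangent of half this angle, whatever the lens; pixels are square), "cx", "cy" (the principal point, pixels), "dist_coeffs" ([k1, k2, p1, p2, k3] as OpenCV has them; the pictures are not rectified), "cam_to_world" (4x4, takes a point from camera to world coordinates); the wrist camera has in their place "mount" (4x4, takes a point from camera to tool coordinates, whose origin is the TCP and whose axes are the flange's). Camera axes: x right, y down, z forward; pixel columns grow to the right and rows downward; lengths in mm; the calibration is good to about 2 mm. A picture is of the moment at which its call begins: read the wrist's pose just before it. There is no depth.
- close_job(): hands the job in; it is judged then, once.
The state is a dict: "time_s": time; "qpos": joint angles; "joint_velocities": joint speeds; "tau": joint torques, N m; "ee_pos": TCP position; "eef_rot": TCP orientation; "contact_force": force on the tool from outside, world axes, zero at the start; "wrist_torque": the same for the moment, N m; "grip_width": finger opening in mm; "finger_force": force on a finger pad.
Only numpy, scipy, OpenCV 4.12 (cv2) and the standard library are available. Lean on these libraries where they do the work, as an engineer would, in place of code of your own. Each camera call takes 0.05 s, during which the arm holds its last target. There are 200 camera calls.

## Task

One of the two self-closing trays on the counter unit holds the forceps, the other a round bowl. Pull out only the tray with the forceps by its handle until its front panel is level with the pointer blade standing between the trays, and finish while still holding it there against its spring so that I can take the forceps out; leave the other tray shut and do not disturb the bowl or the two bottles.

Things in the scene. Friction and masses are not known exactly. Their poses are not given: they have to be found in the camera images.
- unit: white bench unit fixed to the counter, 290 mm wide (y), 190 mm deep (x), 56 mm high, open on top, with two trays side by side. Origin: middle of its front edge, on the counter; x points into the unit (away from the handles), y to the left tray, z up. A flat aluminium runner 14 mm wide and 10 mm high goes out 170 mm from its front between the trays (along -x)
- left_tray (a joint): how far the left tray (white, 112 mm wide, 170 mm long, walls 30 mm high, open on top, white front panel; centre line at y = +75 mm in the unit's frame) is pulled out of the unit: 0 shut, grows as it comes out along the unit's -x, in m, end stop at 0.16. A spring pulls it shut with about 4 N when shut and 8 N at 0.12; let go, it runs shut
- left_handle (a point): centre of the left tray's steel handle bar, 52 mm above the counter: a straight bar 100 mm long across the tray (y), 10 mm thick (x), 14 mm high (z), held at both ends by arms 46 mm either side of its centre; 42 mm free between the bar and the front panel behind it (+x). Axes as the unit's
- left_front (a point): top middle of the left tray's front panel (8 mm thick, 112 mm wide, top edge 60 mm above the counter), half-way through its thickness. Axes as the unit's
- right_tray (a joint): how far the right tray (white, 112 mm wide, 170 mm long, walls 30 mm high, open on top, white front panel; centre line at y = -75 mm in the unit's frame) is pulled out of the unit: 0 shut, grows as it comes out along the unit's -x, in m, end stop at 0.16. A spring pulls it shut with about 4 N when shut and 8 N at 0.12; let go, it runs shut
- right_handle (a point): centre of the right tray's steel handle bar, 52 mm above the counter: a straight bar 100 mm long across the tray (y), 10 mm thick (x), 14 mm high (z), held at both ends by arms 46 mm either side of its centre; 42 mm free between the bar and the front panel behind it (+x). Axes as the unit's
- right_front (a point): top middle of the right tray's front panel (8 mm thick, 112 mm wide, top edge 60 mm above the counter), half-way through its thickness. Axes as the unit's
- pointer: pointer fixed on the runner in front of the unit: an upright dark steel blade 8 mm thick (x), 28 mm wide (y), its top edge 60 mm above the counter, on an aluminium foot 24 mm long and 22 mm wide. Origin: on the counter, half-way through the blade's thickness. Axes as the unit's. It is the mark for the tray's front panel
- forceps_mid (a point): middle of the dark steel forceps (122 mm long, 26 mm wide, 6 mm thick), lying lengthwise in one of the trays
- bowl_mid (a point): centre, half-way up, of the round steel bowl (66 mm across, 30 mm high) standing in the other tray
- soap: white bottle 68 mm across, 170 mm high, standing on the counter; origin under its centre
- rinse: blue bottle 56 mm across, 140 mm high, standing on the counter; origin under its centre
Things that resemble listed ones, but are neither listed nor needed, are in the scene too. Of the things like the pointer, leave any that is red; of the rest the smaller one is meant.

How it is judged:
By the outcome, as a careful person would: the job done as asked, in the order asked, and still so for the second after the job is handed in, while the arm keeps its last pose, push and grip.
It also fails if it takes over 32 s, if anything falls off the work surface, if the arm or the gripper's body presses on something with over 40 N, if the wrist force passes 120 N, or if a joint passes its speed limit or range.

## Working session

There is one attempt and no reset: what is moved stays moved. The work goes in short steps, Python scripts to look and compute and a tool call to move; the robot and the scene stay as the last step left them, time stands still between calls to the robot, and variables do not carry over. Pictures are saved under pics/ and viewed, at most 10 in all, crops included, and the job is handed in when it is done.

Besides the shell and the picture viewer there is one more tool, called after "Request:" as name(argument=value, ...), one argument or row to a line, values as JSON. carry_out: Moves the arm, as the interface text tells. Its arguments: {"type":"object","properties":{"series":{"type":"array"},"newtons":{"type":"number"}},"required":["series"]}

```bash
mkdir -p pics; ls; cat > h.py <<'E'
import numpy as np, cv2, pickle
from scipy.spatial.transform import Rotation as R
def K(f):
    fl=240/np.tan(np.radians(f["vertical_fov"])/2)
    return np.array([[fl,0,f["cx"]],[0,fl,f["cy"]],[0,0,1.]])
def T(f,pose=None):
    return np.array(f["cam_to_world"]) if "cam_to_world" in f else pose@np.array(f["mount"])
def plane(f,px,z,pose=None):
    px=np.array(px,float).reshape(-1,1,2)
    u=cv2.undistortPoints(px,K(f),np.array(f["dist_coeffs"],float))[:,0]
    M=T(f,pose); d=np.c_[u,np.ones(len(u))]@M[:3,:3].T; o=M[:3,3]
    return o+d*((z-o[2])/d[:,2])[:,None]
def proj(f,P,pose=None):
    M=np.linalg.inv(T(f,pose)); P=np.array(P,float).reshape(-1,3)
    return cv2.projectPoints(P,cv2.Rodrigues(M[:3,:3])[0],M[:3,3],K(f),np.array(f["dist_coeffs"],float))[0][:,0]
def save(n,f): cv2.imwrite(f"pics/{n}.png",cv2.cvtColor(f["image"],cv2.COLOR_RGB2BGR)); pickle.dump(f,open(f"pics/{n}.pkl","wb"))
def load(n): return pickle.load(open(f"pics/{n}.pkl","rb"))
E
python3 - <<'E'
from h import *
from station import *
s=get_state(); print(s)
for n in("scene","top"):
    f=grab_frame(n); save(n+"0",f); print(n,{k:np.round(v,3).tolist() for k,v in f.items() if k!="image"})
E
```

```text
pics
{'time_s': 0.0, 'qpos': array([ 5.80980518e+01,  1.58497728e+01,  8.62945040e+01,  2.64740396e-04,
        7.79617674e+01, -6.93426960e+00]), 'joint_velocities': array([ 0.052855  , -0.08326695,  0.06252903,  0.0701049 ,  0.03489582,
        0.04620184]), 'tau': array([ 6.14186301e-04, -4.16783524e+01, -2.45806360e+01, -8.78783817e-05,
        1.12146424e-02,  2.26467267e-05]), 'ee_pos': array([242.45344086, 520.81453101, 230.42328155]), 'eef_rot': array([-1.79894763e+02, -1.30596907e-02,  1.55032254e+02]), 'contact_force': array([0.4692447 , 0.418737  , 0.27538237]), 'wrist_torque': array([-0.00718082, -0.03616855,  0.02818605]), 'finger_force': 0.0, 'grip_width': 85.49067812940406}
scene {'vertical_fov': 54.823, 'cx': 318.164, 'cy': 231.865, 'dist_coeffs': [-0.059, 0.0, 0.0, 0.0, 0.0], 'cam_to_world': [[0.607, 0.565, -0.558, 1136.516], [0.794, -0.444, 0.415, -383.994], [-0.013, -0.695, -0.719, 754.017], [0.0, 0.0, 0.0, 1.0]]}
top {'vertical_fov': 47.848, 'cx': 313.265, 'cy': 243.194, 'dist_coeffs': [-0.128, 0.0, 0.0, 0.0, 0.0], 'cam_to_world': [[-0.021, -0.998, 0.057, 508.293], [-1.0, 0.021, 0.007, -16.3], [-0.008, -0.057, -0.998, 1575.232], [0.0, 0.0, 0.0, 1.0]]}
```

View pics/top0.png

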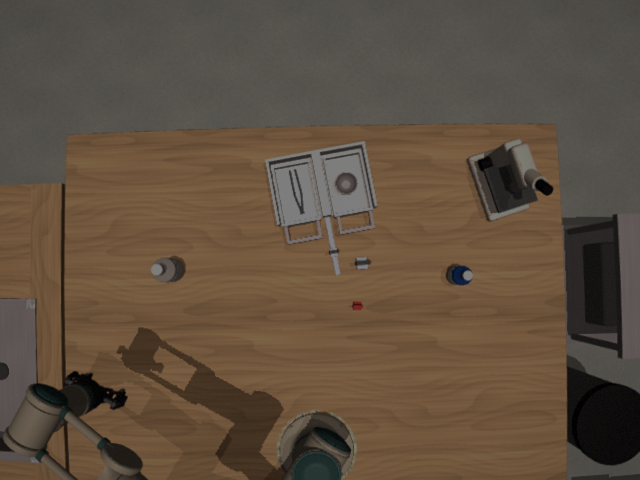

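View pics/scene0.png

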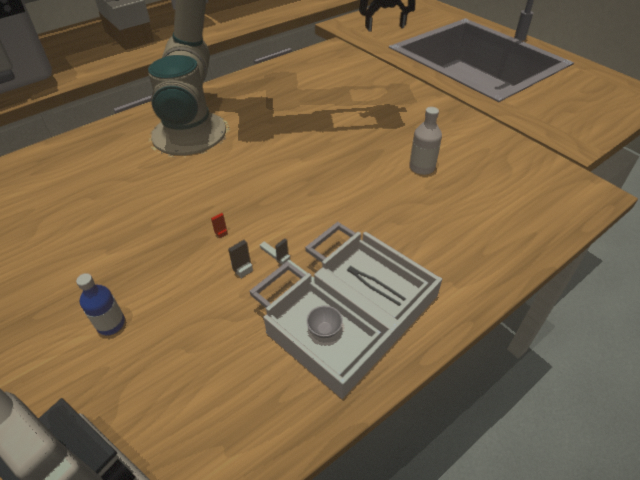

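Top view: unit at (320,190), forceps in the tray at (297,190), which is the left (+y) one, and bowl at (345,183) in the right. Pointer-like things: dark blade on the runner (334,253), dark larger one beside it on the counter (362,263), red one (357,306). The scene view shows the same: (283,248), (240,255), (219,224). The meant one is the smaller non-red one, on the runner; I'll confirm it in a crop.

```bash
python3 - <<'E'
from h import *
f=load("top0");g=load("scene0")
a=cv2.resize(f["image"][135:315,250:400],None,fx=3.3,fy=3.3,interpolation=cv2.INTER_CUBIC)
b=cv2.resize(g["image"][200:290,190:340],(400,240),interpolation=cv2.INTER_CUBIC)
c=np.zeros((600,800,3),np.uint8);h,w=a.shape[:2];c[:h,:w]=a[:600]
b=cv2.resize(b,(300,180));c[:180,500:]=b
cv2.imwrite("pics/crop.png",c[:,:,::-1])
E
```

```text
(no output)
```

View pics/crop.png

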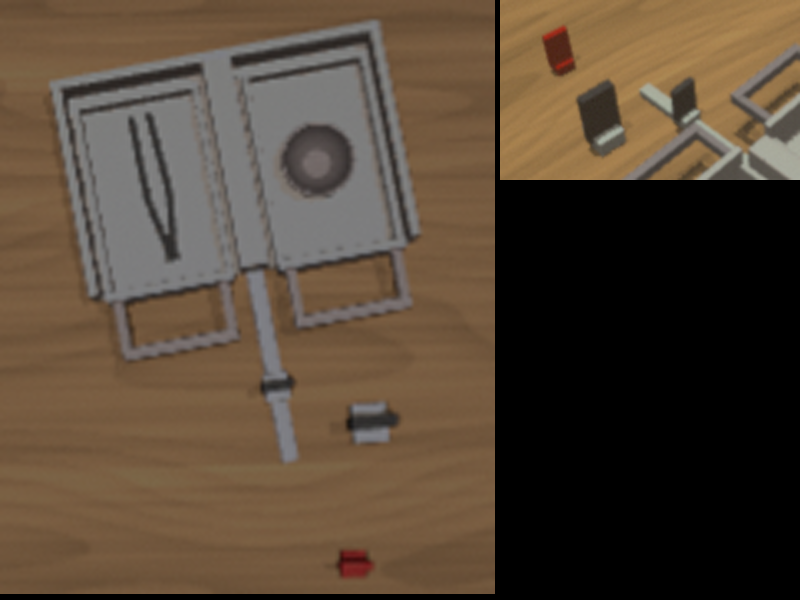

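```bash
python3 - <<'E'
from h import *
f=load("top0"); c=lambda *p:np.array(p)/3.3+[250,135]-0.35
A=plane(f,c((52,85),(377,22),(92,298),(418,236)),56)
print("unit corners",A.round(1).tolist(), np.linalg.norm(A[0]-A[1]),np.linalg.norm(A[0]-A[2]))
v=A[1]-A[0]; print("yaw back",np.degrees(np.arctan2(v[0],-v[1])))
H=plane(f,c((127,357),(237,340),(297,325),(411,304)),59); print("handle L,R outer",H.round(1).tolist(),np.linalg.norm(H[0]-H[1]),np.linalg.norm(H[2]-H[3]))
for i in(0,2):
  v=H[i+1]-H[i];print("yaw",np.degrees(np.arctan2(v[0],-v[1])))
B=plane(f,c((261,382),(293,377),(263,393),(293,388)),60); print("blade",B.round(1).tolist())
Rn=plane(f,c((246,270),(263,267),(282,461),(298,458)),10); print("runner",Rn.round(1).tolist())
v=Rn[:2].mean(0)-Rn[2:].mean(0);print("runner yaw",np.degrees(np.arctan2(v[1],v[0])),np.linalg.norm(v))
E
```

```text
unit corners [[834.5, 125.1, 56.0], [883.7, -157.1, 56.0], [648.9, 93.4, 56.0], [696.3, -186.8, 56.0]] 286.50184306766363 188.2931773900095
yaw back 9.88487102557404
handle L,R outer [[597.6, 64.2, 59.0], [610.1, -29.7, 59.0], [621.8, -81.1, 59.0], [637.7, -178.8, 59.0]] 94.75104005230946 98.9966889639843
yaw 7.574280905818269
yaw 9.243552692775983
blade [[573.8, -49.3, 60.0], [577.5, -76.6, 60.0], [564.4, -50.8, 60.0], [568.1, -76.4, 60.0]]
runner [[675.0, -39.5, 10.0], [677.3, -54.5, 10.0], [506.4, -67.3, 10.0], [508.7, -81.3, 10.0]]
runner yaw 9.206579581535125 170.8214918684639
```

Confirmed: the forceps tray is the left one, and the pointer is the small dark blade standing on the runner. The larger dark one and the red one are the decoys. Sizes check out: unit 287x188, runner 171, bar centre 51 mm before the front. Unit yaw is about 9.5° and the pull about 103 mm. Next I work out the approach.

```bash
cat >> h.py <<'E'
def pose(s):
    M=np.eye(4);M[:3,:3]=R.from_euler("xyz",s["eef_rot"],degrees=True).as_matrix();M[:3,3]=s["ee_pos"];return M
def rel(cur,pos,yaw):
    G=R.from_euler("xyz",[180,0,yaw],degrees=True).as_matrix()
    w=R.from_matrix(cur[:3,:3].T@G).as_rotvec(degrees=True)/6
    return np.r_[w,cur[:3,:3].T@(np.array(pos)-cur[:3,3])/30].round(3)
E
python3 - <<'E'
from h import *
from station import *
f=load("top0")
C=np.eye(4);C[:3,:3]=R.from_euler("xyz",[180,0,155.03],degrees=True).as_matrix();C[:3,3]=[242.75,521.28,231.33]
print(rel(C,[600,18,231],99.5))
print(plane(f,[[165,268],[461,274]],80))
E
```

```text
[ 0.0000e+00 -0.0000e+00  9.2550e+00 -1.7877e+01 -1.0181e+01  1.1000e-02]
[[ 533.25929392  409.30349199   80.        ]
 [ 499.24261202 -415.62978541   80.        ]]
```

Request:
carry_out(
  series=[
    [0,0,9.25,-17.9,-10.2,0,120],
    [0,0,9.25,-17.9,-10.2,0,120],
    [0,0,9.25,-17.9,-10.2,0,120],
    [0,0,9.25,-17.9,-10.2,0,120],
    [0,0,9.25,-17.9,-10.2,0,120],
    [0,0,9.25,-17.9,-10.2,0,120],
    [0,0,9.25,-17.9,-10.2,0,120],
    [0,0,9.25,-17.9,-10.2,0,120],
  ],
  newtons=60,
)

```text
time_s: 1.1
ee_pos: [532.8, 111.7, 231.1]
eef_rot: [-180.0, -0.0, 99.5]
contact_force: [0.8, 0.7, -0.2]
grip_width: 45.3
finger_force: 0.0
```

Request:
carry_out(
  series=[
    [0,0,0,-3.3,1.6,0,120],
    [0,0,0,-3.3,1.6,0,120],
    [0,0,0,-3.3,1.6,0,120],
    [0,0,0,-3.3,1.6,0,120],
    [0,0,0,-3.3,1.6,0,120],
    [0,0,0,-3.3,1.6,0,120],
    [0,0,0,-3.3,1.6,0,120],
    [0,0,0,-3.3,1.6,0,120],
  ],
)

```text
time_s: 2.1
ee_pos: [595.7, 24.2, 231.5]
eef_rot: [180.0, 0.0, 99.6]
contact_force: [-0.4, -0.2, 0.6]
grip_width: 45.2
finger_force: 0.0
```

```bash
python3 - <<'E'
from h import *
from station import *
s=get_state();print(s["ee_pos"],s["eef_rot"],s["grip_width"])
f=grab_frame("wrist");f["pose"]=pose(s);save("w1",f);print(np.round(f["mount"],2).tolist(),f["vertical_fov"])
E
```

```text
[595.65712426  24.20894265 231.49800186] [1.79980892e+02 1.55093055e-03 9.95693388e+01] 45.17027515597525
[[0.0, -0.94, -0.33, 84.82], [1.0, 0.0, -0.0, 0.83], [0.0, -0.33, 0.94, -142.11], [0.0, 0.0, 0.0, 1.0]] 67.4192905991445
```

View pics/w1.png

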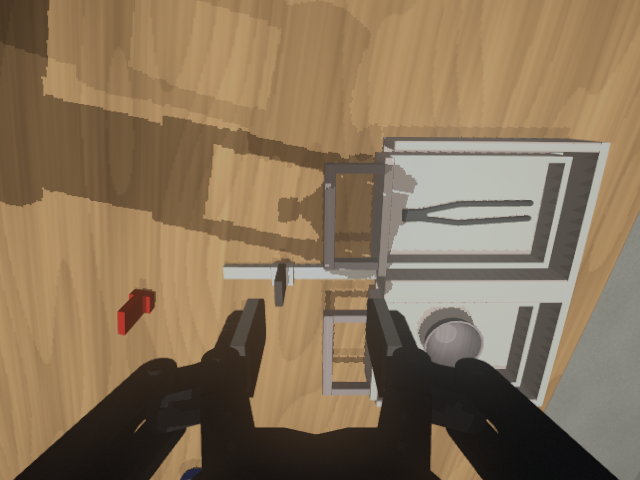

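Wrist view: forceps in the upper (left) tray at (465,212), left bar at x≈330, y 165–268, and the pointer blade at (281,285) on the runner. I enlarge for edges.

```bash
python3 - <<'E'
from h import *
f=load("w1")
cv2.imwrite("pics/w1c.png",cv2.resize(f["image"][155:305,215:415],None,fx=4,fy=4,interpolation=cv2.INTER_CUBIC)[:,:,::-1])
E
```

```text
(no output)
```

View pics/w1c.png

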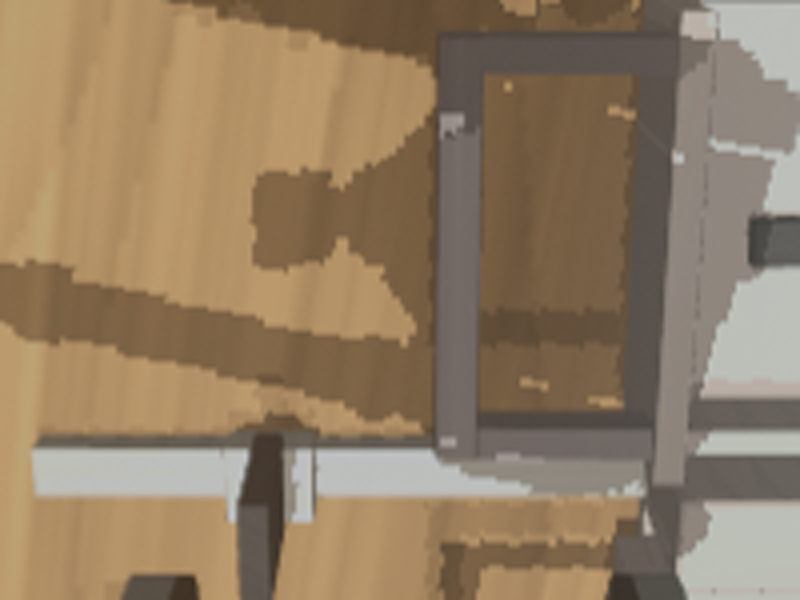

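```bash
python3 - <<'E'
from h import *
f=load("w1"); c=lambda *p:np.array(p)/4+[215,155]-0.4
P=f["pose"]
B=plane(f,c((440,36),(437,455),(482,72),(478,412)),59,P)
print("bar",B.round(1).tolist(),np.linalg.norm(B[0]-B[1]))
v=B[1]-B[0];yaw=np.degrees(np.arctan2(v[0],-v[1]));print("yaw",yaw)
D=plane(f,c((240,505),(270,505),(243,595),(272,595)),60,P);print("blade",D.round(1).tolist())
F=plane(f,c((682,20),(714,20),(655,485),(685,485)),60,P);print("front",F.round(1).tolist())
ex=np.array([np.cos(np.radians(9.5)),np.sin(np.radians(9.5)),0]);ey=np.array([-ex[1],ex[0],0])
print("along ex: bar",(B@ex).round(1),"blade",(D@ex).round(1),"front",(F@ex).round(1)); print("ey bar",(B@ey).round(1),"blade",(D@ey).round(1),"front",(F@ey).round(1))
# grasp target
c0=B[:2].mean(0)+5*ex; print("bar centre",c0); C=P.copy(); print(rel(C,[c0[0],c0[1],34],99.5))
E
```

```text
bar [[596.5, 70.6, 59.0], [612.9, -26.4, 59.0], [606.8, 64.5, 59.0], [620.5, -13.9, 59.0]] 98.35277719574538
yaw 9.627573322499833
blade [[568.4, -46.7, 60.0], [575.5, -45.5, 60.0], [572.3, -70.8, 60.0], [579.3, -69.6, 60.0]]
front [[647.1, 82.8, 60.0], [653.8, 83.9, 60.0], [665.6, -25.0, 60.0], [672.7, -23.8, 60.0]]
along ex: bar [600.  600.2 609.2 609.7] blade [552.9 560.1 552.8 559.9] front [651.8 658.7 652.4 659.6]
ey bar [ -28.8 -127.2  -36.6 -116.2] blade [-139.9 -139.9 -164.3 -164.3] front [ -25.2  -25.1 -134.5 -134.5]
bar centre [609.64164829  22.92649669  59.        ]
[ 3.000e-03  0.000e+00  1.200e-02 -1.190e-01  4.500e-01  6.583e+00]
```

Request:
carry_out(
  series=[
    [0,0,0,-0.12,0.45,0.5,120],
    [0,0,0,-0.12,0.45,2,120],
    [0,0,0,-0.12,0.45,3.5,120],
    [0,0,0,-0.12,0.45,4.5,120],
    [0,0,0,-0.12,0.45,5.4,120],
    [0,0,0,-0.12,0.45,6.1,120],
    [0,0,0,-0.12,0.45,6.58,120],
    [0,0,0,-0.12,0.45,6.58,120],
  ],
)

```text
time_s: 3.15
ee_pos: [609.1, 22.5, 32.2]
eef_rot: [-179.8, -0.0, 99.5]
contact_force: [0.7, -0.2, -0.0]
grip_width: 45.1
finger_force: 0.0
```

```bash
python3 - <<'E'
from h import *
from station import *
s=get_state();print(s["ee_pos"],s["eef_rot"],s["grip_width"],s["contact_force"])
f=grab_frame("wrist");f["pose"]=pose(s);save("w2",f)
E
```

```text
[609.09131784  22.46770608  32.22933752] [-1.79844983e+02 -4.30633625e-02  9.95208921e+01] 45.08773018465874 [ 7.46594730e-01 -2.17693971e-01 -1.13468272e-04]
```

View pics/w2.png

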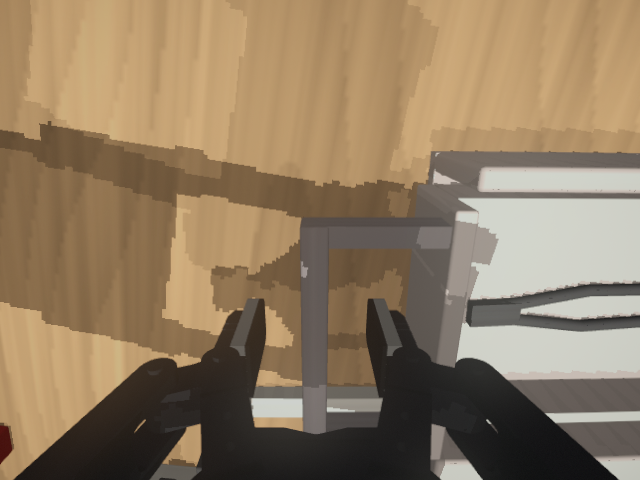

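The fingers straddle the left bar (x≈315, fingers at 250 and 380), with one between the bar and the panel (460). Close.

Request:
carry_out(
  series=[
    [0,0,0,0,0,0,255],
    [0,0,0,0,0,0,255],
    [0,0,0,0,0,0,255],
    [0,0,0,0,0,0,255],
    [0,0,0,0,0,0,255],
    [0,0,0,0,0,0,255],
    [0,0,0,0,0,0,255],
    [0,0,0,0,0,0,255],
  ],
  newtons=70,
)

```text
time_s: 4.2
ee_pos: [608.7, 22.2, 35.0]
eef_rot: [-179.9, 0.0, 99.6]
contact_force: [-3.1, -0.8, 5.0]
grip_width: 8.7
finger_force: 69.6
```

Request:
carry_out(
  series=[
    [0,0,0,0,-0.2,-0.05,255],
    [0,0,0,0,-0.6,-0.05,255],
    [0,0,0,0,-1.1,-0.05,255],
    [0,0,0,0,-1.7,-0.05,255],
    [0,0,0,0,-2.3,-0.05,255],
    [0,0,0,0,-2.8,-0.05,255],
    [0,0,0,0,-3.1,-0.05,255],
    [0,0,0,0,-3.2,-0.05,255],
  ],
)

```text
time_s: 5.2
ee_pos: [517.2, 6.9, 35.1]
eef_rot: [179.7, 0.0, 99.5]
contact_force: [7.5, 1.3, -12.8]
grip_width: 8.5
finger_force: 68.2
```

Request:
carry_out(
  series=[
    [0,0,0,0,0,0,255],
    [0,0,0,0,0,0,255],
    [0,0,0,0,0,0,255],
    [0,0,0,0,0,0,255],
    [0,0,0,0,0,0,255],
    [0,0,0,0,0,0,255],
    [0,0,0,0,0,0,255],
    [0,0,0,0,0,0,255],
  ],
)

```text
time_s: 6.2
ee_pos: [517.5, 6.9, 35.0]
eef_rot: [179.7, 0.0, 99.5]
contact_force: [6.5, 1.7, -10.9]
grip_width: 8.8
finger_force: 68.4
```

```bash
python3 - <<'E'
from h import *
from station import *
s=get_state();print(s["ee_pos"],s["eef_rot"],s["grip_width"],s["contact_force"])
f=grab_frame("wrist");f["pose"]=pose(s);save("w3",f)
g=grab_frame("scene");save("s3",g);t=grab_frame("top");save("t3",t)
c=np.zeros((600,800,3),np.uint8)
c[:330,:440]=cv2.resize(f["image"],(440,330))
c[:330,440:]=cv2.resize(g["image"][190:355,230:410],(360,330),interpolation=cv2.INTER_CUBIC)
c[330:600,:360]=cv2.resize(t["image"][200:290,270:390],(360,270),interpolation=cv2.INTER_CUBIC)
cv2.imwrite("pics/c3.png",c[:,:,::-1])
E
```

```text
[517.48078818   6.88863993  35.04993196] [1.79700705e+02 1.14971057e-02 9.94923822e+01] 8.789301616947784 [  6.50585241   1.70027875 -10.90136561]
```

View pics/c3.png

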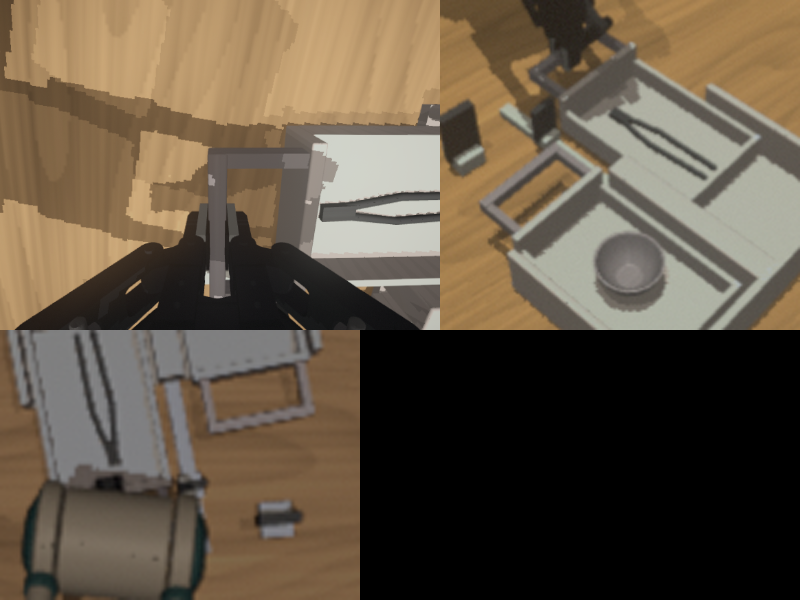

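The wrist panel shows the bar firmly between the fingers. The scene panel shows the left tray out with its front near the blade (crop 543,110), the right tray shut and the bowl in place. I enlarge both outside views to measure panel against blade.

```bash
python3 - <<'E'
from h import *
g=load("s3");t=load("t3")
c=np.zeros((600,800,3),np.uint8)
c[:,:420]=cv2.resize(g["image"][205:265,276:318],None,fx=10,fy=10,interpolation=cv2.INTER_CUBIC)
x=cv2.resize(t["image"][236:276,284:344],None,fx=6.25,fy=10,interpolation=cv2.INTER_CUBIC)
x=cv2.resize(t["image"][240:272,294:342],None,fx=7.9,fy=7.9,interpolation=cv2.INTER_CUBIC)
c[:x.shape[0],420:420+x.shape[1]]=np.clip(x.astype(float)*1.5,0,255)
cv2.imwrite("pics/c4.png",c[:,:,::-1])
E
```

```text
(no output)
```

View pics/c4.png

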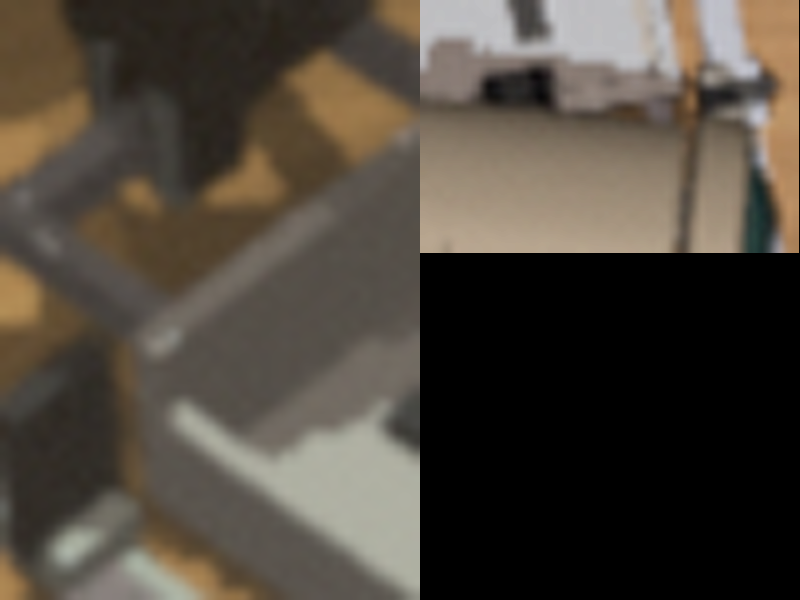

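```bash
python3 - <<'E'
from h import *
g=load("s3"); ex=np.array([np.cos(np.radians(9.6)),np.sin(np.radians(9.6)),0]);ey=np.array([-ex[1],ex[0],0])
c=lambda *p:np.array(p)/10+[276,205]-.45
n=["blade a","blade b","panel out end","panel in end","panel out far","panel in far"]
P=plane(g,c((12,405),(92,348),(140,338),(165,362),(300,213),(330,222)),60)
for a,b,d in zip(n,P@ex,P@ey):print(a,b.round(1),d.round(1))
# before pull, same camera: predicted pixels of wrist-measured blade top & panel
f=load("w1")
b0=lambda u,v:u*ex+v*ey+[0,0,60]
for u in(552.4,560.4):print(((proj(g,[b0(u,-138),b0(u,-166)])+.45-[276,205])*10).round(0).tolist())
for off in(92.5,):
  for u in(651.6-off,659.6-off):print(((proj(g,[b0(u,-134),b0(u,-60)])+.45-[276,205])*10).round(0).tolist())
# dark-blade profile in scene before pull (unshadowed)
g0=load("scene0"); cv2.imwrite("pics/c5.png",cv2.resize(np.hstack([g0["image"][232:268,270:300],g["image"][232:268,270:300]]),None,fx=13,fy=13,interpolation=cv2.INTER_CUBIC)[:,:,::-1])
E
```

```text
blade a 554.8 -167.4
blade b 555.4 -145.3
panel out end 560.7 -136.7
panel in end 569.3 -138.0
panel out far 559.9 -88.4
panel in far 566.4 -86.1
[[107.0, 322.0], [9.0, 395.0]]
[[134.0, 341.0], [36.0, 415.0]]
[[144.0, 327.0], [390.0, 142.0]]
[[171.0, 346.0], [417.0, 159.0]]
```

View pics/c5.png

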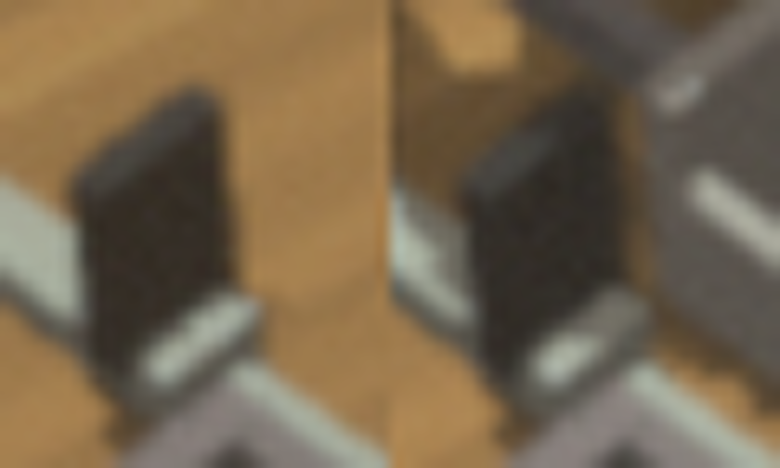

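```bash
python3 - <<'E'
from h import *
g=load("s3"); ex=np.array([np.cos(np.radians(9.6)),np.sin(np.radians(9.6)),0]);ey=np.array([-ex[1],ex[0],0])
a=np.array([(75,180),(93,198),(192,88),(216,102)])/13+[270,232]-.46
for P in(plane(g,a,60),):print("blade o,i,o,i",(P@ex).round(1),(P@ey).round(1))
# panel: intensity profile along ex at z=60 for several ey, averaged
from scipy.ndimage import map_coordinates
G=g["image"].mean(2)
us=np.arange(545,585,1.)
for vs,l in((np.arange(-128,-100,1.),"panel"),(np.arange(-164,-142,1.),"blade")):
  q=np.array([proj(g,[u*ex+v*ey+[0,0,60] for v in vs]) for u in us])
  m=map_coordinates(G,[q[...,1],q[...,0]],order=1).mean(1);print(l,[(int(u),int(x)) for u,x in zip(us,m)])
E
```

```text
blade o,i,o,i [553.3 558.1 552.6 557.6] [-170.  -170.8 -143.9 -143.5]
panel [(545, 67), (546, 67), (547, 67), (548, 67), (549, 67), (550, 67), (551, 66), (552, 66), (553, 66), (554, 66), (555, 67), (556, 69), (557, 74), (558, 81), (559, 89), (560, 95), (561, 100), (562, 103), (563, 104), (564, 103), (565, 100), (566, 95), (567, 90), (568, 85), (569, 81), (570, 79), (571, 79), (572, 79), (573, 79), (574, 79), (575, 78), (576, 78), (577, 78), (578, 78), (579, 78), (580, 78), (581, 79), (582, 79), (583, 79), (584, 79)]
blade [(545, 75), (546, 74), (547, 73), (548, 71), (549, 68), (550, 65), (551, 63), (552, 60), (553, 59), (554, 58), (555, 58), (556, 57), (557, 56), (558, 54), (559, 52), (560, 50), (561, 49), (562, 49), (563, 50), (564, 51), (565, 52), (566, 53), (567, 55), (568, 57), (569, 58), (570, 60), (571, 61), (572, 62), (573, 63), (574, 64), (575, 65), (576, 67), (577, 69), (578, 73), (579, 78), (580, 84), (581, 90), (582, 95), (583, 99), (584, 102)]
```

Request:
carry_out(
  series=[
    [0,0,0,0,-0.06,0,255],
    [0,0,0,0,-0.13,0,255],
    [0,0,0,0,-0.2,0,255],
    [0,0,0,0,-0.25,0,255],
    [0,0,0,0,-0.25,0,255],
    [0,0,0,0,-0.25,0,255],
    [0,0,0,0,-0.25,0,255],
    [0,0,0,0,-0.25,0,255],
  ],
)

```text
time_s: 7.35
ee_pos: [510.3, 5.7, 35.1]
eef_rot: [179.7, 0.0, 99.5]
contact_force: [6.6, 0.6, -11.2]
grip_width: 8.6
finger_force: 68.3
```

```bash
python3 - <<'E'
from h import *
from station import *
from scipy.ndimage import map_coordinates
s=get_state();p=s["ee_pos"]; ex=np.array([np.cos(np.radians(9.6)),np.sin(np.radians(9.6)),0]);ey=np.array([-ex[1],ex[0],0])
print(p,s["eef_rot"],s["contact_force"],"pulled",(np.array([608.7,22.2,35])-p)@ex, "lateral",(np.array([608.7,22.2,35])-p)@ey)
gs=[grab_frame("scene") for _ in range(4)];g=gs[0];g["image"]=np.mean([k["image"] for k in gs],0).astype(np.uint8);save("s4",g)
w=grab_frame("wrist");w["pose"]=pose(s);save("w4",w)
g0=load("scene0");us=np.arange(540,585,1.)
def prof(g,vs,us,l,P=None):
  G=g["image"].mean(2);q=np.array([proj(g,[u*ex+v*ey+[0,0,60] for v in vs],P) for u in us])
  m=map_coordinates(G,[q[...,1],q[...,0]],order=1).mean(1);print(l,int(us[0]),m.astype(int).tolist())
prof(g,np.arange(-128,-100,1.),us,"panel now")
prof(g0,np.arange(-163,-145,1.),us,"blade before, scene")
prof(g0,np.arange(-128,-100,1.),us+97,"panel shut, scene")
prof(w,np.arange(-75,-35,1.),us,"panel wrist now",w["pose"])
f=load("w1")
prof(f,np.arange(-158,-146,1.),us,"blade wrist before",f["pose"])
prof(f,np.arange(-70,-35,1.),us+97,"panel wrist before",f["pose"])
E
```

```text
[510.32578318   5.69650631  35.05917496] [1.79674052e+02 1.10847960e-02 9.94885734e+01] [  6.56310776   0.55358239 -11.19400673] pulled 99.7488548958052 lateral -0.13336547027718348
panel now 540 [68, 68, 67, 67, 66, 66, 66, 66, 68, 71, 76, 84, 91, 97, 101, 104, 104, 102, 99, 94, 88, 83, 80, 79, 78, 78, 78, 78, 78, 78, 78, 78, 78, 78, 78, 78, 78, 78, 78, 78, 78, 78, 78, 78, 79]
blade before, scene 540 [117, 116, 115, 115, 115, 114, 114, 114, 111, 107, 100, 92, 84, 77, 73, 70, 68, 65, 62, 58, 54, 52, 52, 53, 56, 59, 62, 66, 70, 74, 77, 80, 83, 86, 89, 91, 94, 97, 100, 103, 106, 110, 113, 115, 117]
panel shut, scene 637 [97, 91, 84, 79, 76, 76, 77, 79, 82, 85, 91, 100, 111, 124, 138, 149, 157, 162, 163, 160, 153, 140, 122, 104, 91, 83, 79, 79, 78, 78, 78, 78, 78, 78, 78, 78, 78, 78, 78, 78, 78, 78, 78, 80, 84]
panel wrist now 540 [88, 89, 89, 89, 90, 90, 90, 90, 91, 91, 92, 92, 120, 133, 133, 134, 132, 132, 133, 139, 174, 156, 154, 158, 159, 166, 167, 171, 172, 172, 172, 173, 173, 173, 172, 172, 173, 171, 171, 171, 170, 173, 173, 173, 172]
blade wrist before 540 [142, 142, 142, 142, 143, 144, 145, 148, 149, 150, 150, 137, 104, 89, 88, 88, 88, 88, 87, 74, 59, 61, 90, 122, 140, 142, 143, 144, 143, 143, 144, 146, 148, 148, 148, 146, 143, 141, 139, 140, 142, 143, 144, 145, 145]
panel wrist before 637 [94, 95, 95, 95, 93, 85, 81, 81, 82, 82, 82, 82, 82, 83, 87, 122, 135, 134, 133, 133, 133, 133, 128, 134, 137, 137, 137, 137, 137, 136, 137, 138, 138, 138, 140, 141, 148, 156, 161, 163, 163, 165, 174, 179, 182]
```

Panel centre against blade centre now: scene 555.3 vs 554.7, wrist 555.8 vs 555.6, so level within about 0.6 mm. One last look.

View pics/s4.png

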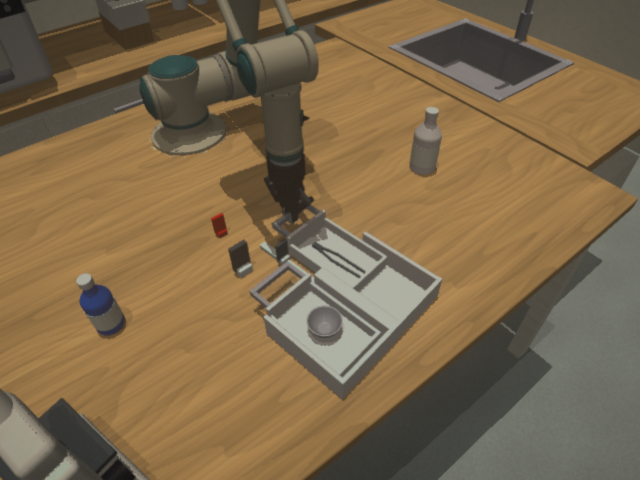

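The left tray is out with its front (290,250) level with the blade (281,247). The right tray is shut, and the bowl (325,322) and bottles (103,310; 425,145) have not moved.

```bash
python3 -c "
from station import *
print(close_job())"
```

```text
the job is handed in; nothing more can be done
None
```

The left tray, which holds the forceps, is pulled out about 100 mm, with its front panel level with the pointer blade to within about 0.6 mm by my measurement, and the arm is still holding it there; the right tray is shut, the bowl and both bottles have not moved, and the job is handed in.

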